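# Check the fryer-oil caddy with its gauge rod

### The arm

A 6-joint arm with a two-finger parallel gripper is mounted at the origin on a cart in front of the work surface, level with it; the furniture and walls round the work are solid. World frame = base frame: x ahead of the robot, y to its left, z up, the work surface at z = 0. Lengths are in m, angles in rad, forces in N, time in s.
With the tool pointing down it reaches from about 0.35 to 0.975 m from the base axis. Payload 4.9 kg.
Tool frame: the origin (TCP) lies at the very end of the fingers, on their centre line; the grasp point (between the pads) lies 19 mm behind it (ctrl.grasp_offset is the distance from the TCP to the grasp point, in m); z points along the fingers, y is the line along which they close (so a half turn about z gives the same grasp; the last joint's range is limited). The gripper opens to 85 mm and grips with 20 to 120 N. Pads are 22 mm wide; open, the fingers measure 114 mm over their backs; the gripper's body (76 mm by 85 mm) begins 54 mm behind the grasp point. The pads swing forward as they close: fully open they stand 13 mm farther back than shut.
Start: joints at [1.032, 0.053, 1.613, -0, 1.476, -0.119], TCP at [0.255, 0.571, 0.206] pointing down, gripper open.
Joint ranges: [-3.01, 3.01], [-1.01, 2.22], [0.06, 2.58], [-1.02, 4.17], [0.09, 2.62], [-3.14, 3.14]. Speed limits (rad/s): [2.57, 2.57, 3.14, 3.14, 3.14, 3.14].

### API

Orientations are given as a rotation vector (axis times angle).
In Python, from station import ctrl, optics gives the robot as it stands.
- The arm moves only by the shell command python3 -m handwheel 'ROWS' [OPENING] [FORCE]. ROWS is JSON, a list of rows, each an object of numbers: "tx", "ty", "tz": the shift along the tool's x, y, z in mm; "roll": the turn about the tool's z in rad. A call has 1 to 12 rows; each row shifts and turns the commanded pose from where the row before left it, along the tool's axes as they then stand; what a row does not reach is not made up. A row lasts 1/12 s, in which the tool goes at most 41.7 mm and 7.16 degrees, less where a joint would pass 70% of its speed; a pose out of reach is approached as far as the arm can. A call with a gripper value outside its range is refused whole. OPENING is the finger opening in mm, from 0 to 85.4, set as the call begins (- or left out, the last holds). The fingers move at their own pace and stop on an object; FORCE is the grip in N (left out, the last holds). Time passes only in rows, so rows that do not move let the fingers close. It gives the time, the measured TCP pose, the force, the opening and the grip force at its end, in the units of the state.
- ctrl.get_obs(): the state, without advancing time (a new reading comes with each control period).
- optics.get_image(name): name is "side" or "top" or "wrist"; returns (picture, depth): 384x512x3 uint8, red, green, blue; 384x512 float32, m along the optical axis (not along the pixel's ray), 0 where there is no reading.
- optics.camera_params(name): a dict with "mtx" (3x3 intrinsics, pixels), "k1" (the pictures are not rectified: a ray, as slopes to the right and down, at radius r is drawn at 1 + k1 r^2 times it, then the intrinsics apply), "extrinsics" (4x4, takes a point from camera to world coordinates); the wrist camera has in their place "tool_from_camera" (4x4, takes a point from camera to tool coordinates, whose origin is the TCP and whose axes are the flange's). Camera axes: x right, y down, z forward; pixel columns grow to the right and rows downward; lengths in m; the calibration is good to about 2 mm. A picture is of the moment at which its call begins: read the wrist's pose just before it. camera_params takes no time and is no camera call.
- ctrl.finish_job(): hands the job in; it is judged then, once.
The state is a dict: "t": time; "q": joint angles; "dq": joint speeds; "effort": joint torques, N m; "tool_pos": TCP position; "tool_rot": TCP orientation; "contact_force": force on the tool from outside, world axes, zero at the start; "wrist_torque": the same for the moment, N m; "opening": finger opening in m; "grip_force": force on a finger pad.
Only numpy, scipy, OpenCV 4.12 (cv2) and the standard library are available. Lean on these libraries where they do the work, as an engineer would, in place of code of your own. Each camera call takes 0.05 s, during which the arm holds its last target. There are 200 camera calls.

### The job

Pull the drawer open, take out the gauge rod with the orange grip, push it down the sloping guide tube of the metal oil caddy until its brass collar stops on the mouth, and draw it right out again. Then present it for reading: finish with the gripper still holding the rod level and still, lifted clear of everything, its bare tip about a hand's breadth above the white saucer. Do not shove the mug, the salt shaker or the tomato about.

Things in the scene. Friction and masses are not known exactly. Their poses are not given: they have to be found in the camera images.
- drawer_handle (a point): Middle of the drawer's bar handle: a steel bar 10 mm thick, 100 mm long, level, along y, 45 mm in front of the white drawer front, 65 mm above the worktop (the unit's top is 95 mm high, so it can be pinched from above). Axes: x points into the unit (the drawer opens along -x), z up.
- drawer_unit: Fixed wooden housing of the drawer: 260 mm wide (y), 145 mm deep (x), 95 mm high. Origin on the worktop below the middle of its front face; x points into the unit, the drawer comes out along -x. The gauge rod lies level across the drawer, tip to the left (+y), 50 mm behind the outer face of the drawer front. (Wall cabinets hang over the back of the worktop, beyond world x = 0.60 m, 0.44 m up.)
- drawer (a joint): Drawer slide: 0 closed, 0.15 m fully open; stays where left; about 2 N to move; a gripper can reach the rod from about 0.12. Drawer floor 20 mm, front panel 85 mm above the worktop. The rod rests in two grey saddles, 12 mm long, one under the last 16 mm of the orange grip, one under the middle of the bare rod; they reach 6 mm above the rod's axis.
- gauge_rod: Gauge rod, 205 mm long, about 80 g. Origin on its axis at the collar's stop face; x points to the tip. Steel rod 10 mm thick with black rings from x=0 to 100 mm (last 10 mm tapered to 5 mm); brass collar 32 mm across, 5 mm thick, behind x=0; thin neck; round orange grip 18 mm thick from x=-105 to -20 mm. At the start its axis is level, 55 mm above the worktop.
- rod_grip (a point): Good gripping point on the axis of the orange grip, 55 mm behind the stop face of the collar. Axes as the rod's.
- rod_tip (a point): The very tip of the bare rod, 100 mm in front of the stop face of the collar. Axes as the rod's.
- oil_caddy: Aluminium oil caddy, fixed: a box 100 mm (x) by 130 mm (y) by 102 mm high with a black filler cap on top (to 125 mm). Origin on the worktop below the middle of the box's right side (the side from which the tube sticks out); the box runs from y=0 to y=+130 mm.
- guide_tube: Straight steel tube fixed to the caddy, sloping up out of its right side, 30 degrees above level. Origin at the centre of its mouth, 105 mm above the worktop; z points out of the mouth along the tube's axis: the rod goes in along -z. Bore 16 mm, 115 mm deep, flared to 24 mm over the last 10 mm; rim 30 mm across. The collar is seated when the rod's origin is at the mouth.
- saucer: White saucer, 120 mm across, 18 mm high, loose on the worktop. Origin at the centre of its underside.
- mug: White mug with a small printed pattern, 94 mm high, about 82 mm wide plus its handle; bystander, leave where it is. Origin at the centre of its underside.
- salt: Clear salt shaker with a grey top, 44 mm wide, 90 mm high; bystander, leave where it is. Origin at the centre of its underside.
- ripe_tomato: Red tomato, 74 mm wide, 69 mm high; bystander, leave where it is. Origin at the centre of its underside.

How it is judged:
On the way, in this order (a step that is already met when the one before it is completed fails the run):
1. the drawer is pulled open by at least 80 mm (value of joint drawer above 0.08 m), for 0.1 s.
2. the gauge rod is in the guide tube with its collar stopped on the mouth, in line with the tube (z of gauge_rod in the frame of guide_tube below 0.004 m and distance between gauge_rod and guide_tube below 0.009 m and angle between the x axis of gauge_rod and the z axis of guide_tube, either way round below 0.12 rad), for 0.1 s.
3. the rod is drawn right out: its tip is at least 15 mm outside the mouth (z of rod_tip in the frame of guide_tube above 0.015 m), for 0.1 s.
At the end, for the whole second after the job is handed in: The fingers hold the rod at rest; it is level within 0.15 rad (8.6 degrees); its tip is above the saucer, within 55 mm of its centre seen from above and 60 to 300 mm above the worktop; the rod touches neither caddy, drawer nor saucer (contact force between the fingers and gauge_rod above 1 N and angle between gauge_rod's own x axis and vertical between 1.4208 and 1.7208 rad and horizontal distance between rod_tip and saucer below 0.055 m and height (world z) of rod_tip between 0.06 and 0.3 m and linear speed of gauge_rod below 0.03 m/s and angular speed of gauge_rod below 0.2 rad/s and contact force between gauge_rod and oil_caddy below 0.05 N and contact force between gauge_rod and drawer_unit below 0.05 N and contact force between gauge_rod and saucer below 0.05 N); the arm keeps its last pose, push and grip.
It fails at once if the mug is moved by more than 40 mm (distance of mug from where it was at the start of the episode above 0.04 m).
It fails at once if the salt shaker is moved by more than 40 mm (distance of salt from where it was at the start of the episode above 0.04 m).
It fails at once if the tomato is moved by more than 40 mm (distance of ripe_tomato from where it was at the start of the episode above 0.04 m).
It also fails if it takes over 58 s, if anything falls off the work surface, if the arm or the gripper's body presses on something with over 40 N, if the wrist force passes 120 N, or if a joint passes its speed limit or range.

## Working session

There is one attempt and no reset: what is moved stays moved. The work goes in short steps, Python scripts to look and compute and a shell command to move; the robot and the scene stay as the last step left them, time stands still between calls to the robot, and variables do not carry over. Pictures are saved under pics/ and viewed, at most 10 in all, crops included, and the job is handed in when it is done.

```bash
ls; mkdir -p pics; cat > h.py <<'E'
import numpy as np, cv2
from station import ctrl, optics
from scipy.spatial.transform import Rotation as R
def T_tool():
    o=ctrl.get_obs(); T=np.eye(4); T[:3,:3]=R.from_rotvec(o['tool_rot']).as_matrix(); T[:3,3]=o['tool_pos']; return T
def grab(n):
    p=optics.camera_params(n)
    E=T_tool()@np.array(p['tool_from_camera']) if n=='wrist' else np.array(p['extrinsics'])
    im,d=optics.get_image(n); return im,d,np.array(p['mtx']),p['k1'],E
def rays(uv,K,k1):
    uv=np.atleast_2d(np.array(uv,float)); s=np.c_[(uv[:,0]-K[0,2])/K[0,0],(uv[:,1]-K[1,2])/K[1,1]]
    r=s.copy()
    for _ in range(20): r=s/(1+k1*(r**2).sum(1))[:,None]
    return np.c_[r,np.ones(len(r))]
def plane(uv,z,K,k1,E):
    d=rays(uv,K,k1)@E[:3,:3].T; o=E[:3,3]; return o+d*((z-o[2])/d[:,2])[:,None]
def bydepth(uv,D,K,k1,E):
    uv=np.atleast_2d(uv).astype(int); d=D[uv[:,1],uv[:,0]]; return (rays(uv,K,k1)*d[:,None])@E[:3,:3].T+E[:3,3]
E
python3 - <<'E'
from h import *
print(ctrl.get_obs(), ctrl.grasp_offset)
for n in('top','side'):
    im,D,K,k1,E=grab(n); cv2.imwrite(f'pics/{n}0.png',im[...,::-1]); np.savez(f'{n}0.npz',im=im,D=D,K=K,k1=k1,E=E); print(n,E.round(3).tolist(),K[0,0],k1)
E
```

```text
pics
{'t': 0.0, 'q': array([ 1.03200968e+00,  5.33504434e-02,  1.61430203e+00,  7.71267679e-06,
        1.47599251e+00, -1.19010938e-01]), 'dq': array([ 0.00160443,  0.00055458, -0.00129417,  0.0005198 , -0.00094967,
       -0.0001314 ]), 'effort': array([ 4.96641296e-04, -3.93698680e+01, -3.70167124e+01, -1.29690702e-04,
        7.26659011e-03,  3.04679055e-06]), 'tool_pos': array([0.25437663, 0.57015166, 0.20456225]), 'tool_rot': array([-6.54412702e-01, -3.07199102e+00,  3.04643307e-03]), 'contact_force': array([ 0.28407611, -0.13881211, -0.42236283]), 'wrist_torque': array([-0.01298782, -0.02175315, -0.02077111]), 'grip_force': 0.0, 'opening': 0.08557212811771225} 0.0187
top [[0.083, -0.968, 0.238, 0.234], [-0.997, -0.08, 0.022, 0.052], [-0.002, -0.239, -0.971, 1.136], [0.0, 0.0, 0.0, 1.0]] 378.82189650156556 -0.029539310405277727
side [[-0.013, -0.884, 0.468, -0.161], [-1.0, 0.012, -0.006, 0.076], [0.0, -0.468, -0.884, 1.337], [0.0, 0.0, 0.0, 1.0]] 479.8255886349231 -0.05070164047446505
```

View pics/top0.png

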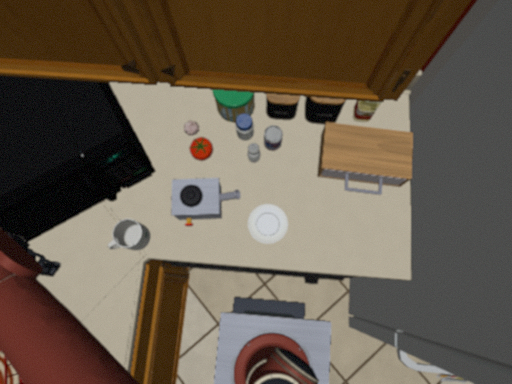

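View pics/side0.png

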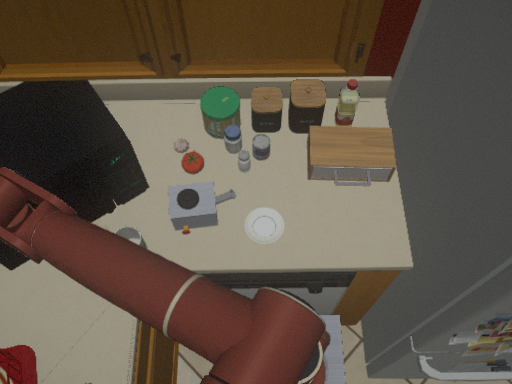

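Top view: drawer unit at (366,155), with its handle from (346,188) to (382,190). The caddy is at (196,197) with the tube mouth near (238,194), and the saucer is at (268,224). The mug (130,235), tomato (201,149) and salt (253,152) are on the left.

```bash
python3 - <<'E'
from h import *
for n in('top','side'):
    f=np.load(f'{n}0.npz'); im,D,K,k1,E=[f[k] for k in('im','D','K','k1','E')]; k1=float(k1)
    v,u=np.mgrid[:384,:512]; P=bydepth(np.c_[u.ravel(),v.ravel()],D,K,k1,E).reshape(384,512,3)
    z=P[...,2]; ok=D>0
    def rect(name,m,h):
        c,_=cv2.findContours(m.astype(np.uint8),cv2.RETR_EXTERNAL,cv2.CHAIN_APPROX_NONE)
        if not c: return
        c=max(c,key=cv2.contourArea); w=plane(c[:,0,:],h,K,k1,E)[:,:2]
        r=cv2.minAreaRect((w*1000).astype(np.float32)); print(n,name,cv2.contourArea(c),r)
    def win(a,b,c,d): m=np.zeros((384,512),bool); m[b:d,a:c]=1; return m
    if n=='top': wu,wc,ws,wt=win(310,115,420,200),win(165,170,225,225),win(240,195,300,255),win(221,180,250,210)
    else: wu,wc,ws,wt=win(300,120,400,190),win(160,175,218,235),win(235,200,295,250),win(217,180,245,215)
    rect('unit',ok&wu&(abs(z-.095)<.012),.095); rect('caddy',ok&wc&(abs(z-.102)<.012),.102)
    hsv=cv2.cvtColor(im,cv2.COLOR_RGB2HSV)
    rect('saucer',ws&(hsv[...,1]<25)&(hsv[...,2]>190),.016)
    # tube pixels
    m=wt&ok&(z>.03); Q=P[m]; print('tube n',m.sum())
    print('bins',[(round(y,3),Q[abs(Q[:,1]-y)<.005].mean(0).round(3).tolist()) for y in np.arange(Q[:,1].min(),Q[:,1].max(),.01)] if m.sum() else 0)
    a,b,c,d=(150,160,400,260) if n=='top' else (150,150,400,250)
    cv2.imwrite(f'pics/{n}crop.png',cv2.resize(im[b:d,a:c,::-1],None,fx=3.2,fy=3.2,interpolation=cv2.INTER_CUBIC))
E
```

```text
top unit 4119.5 ((643.375, -227.69927978515625), (262.46417236328125, 149.28167724609375), 87.73117065429688)
top caddy 1644.5 ((463.39892578125, 253.4802703857422), (104.38589477539062, 133.51904296875), 6.750694751739502)
top saucer 1155.5 ((418.59716796875, 45.610355377197266), (115.8822250366211, 117.40160369873047), 38.540931701660156)
tube n 162
bins [(np.float64(0.128), [0.477, 0.131, 0.097]), (np.float64(0.138), [0.478, 0.139, 0.104]), (np.float64(0.148), [0.473, 0.149, 0.107]), (np.float64(0.158), [0.474, 0.159, 0.1]), (np.float64(0.168), [0.471, 0.168, 0.095]), (np.float64(0.178), [0.47, 0.179, 0.09])]
side unit 3375.5 ((639.301513671875, -226.89938354492188), (262.6430969238281, 153.78053283691406), 87.73403930664062)
side caddy 1466.0 ((458.9927673339844, 256.9578552246094), (108.28386688232422, 134.25001525878906), 6.7656121253967285)
tube n 144
bins [(np.float64(0.133), [0.477, 0.135, 0.097]), (np.float64(0.143), [0.475, 0.143, 0.105]), (np.float64(0.153), [0.47, 0.153, 0.105]), (np.float64(0.163), [0.469, 0.163, 0.098]), (np.float64(0.173), [0.469, 0.173, 0.092]), (np.float64(0.183), [0.467, 0.182, 0.087])]
```

View pics/topcrop.png

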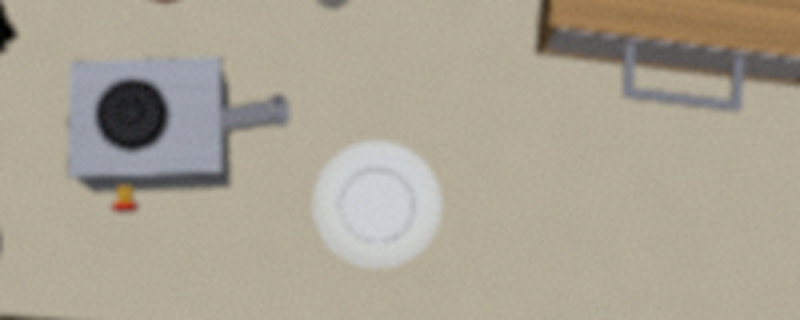

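View pics/sidecrop.png

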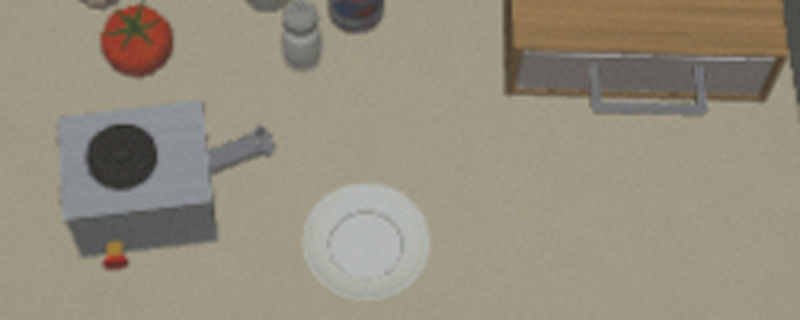

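Crops: the handle bar runs from (627,93) to (738,106) in the top crop and from (595,105) to (703,110) in the side crop. The tube mouth is at about (281,110) in top and (266,141) in side.

```bash
cat > sol.py <<'E'
from h import *
def cam(n):
    f=np.load(f'{n}0.npz'); return f['K'],float(f['k1']),f['E']
def tri(a,b,ca,cb):
    A=[];B=[]
    for p,(K,k,E) in((a,ca),(b,cb)):
        d=(rays(p,K,k)@E[:3,:3].T)[0]; d/=np.linalg.norm(d); M=np.eye(3)-np.outer(d,d); A.append(M);B.append(M@E[:3,3])
    return np.linalg.lstsq(np.vstack(A),np.hstack(B),rcond=None)[0]
def delta(target):  # tool-axis shift in mm to bring TCP to target
    T=T_tool(); return (T[:3,:3].T@(np.array(target)-T[:3,3])*1000).round(1)
def heading(): T=T_tool(); return np.degrees(np.arctan2(T[1,0],T[0,0])), T[:3,2].round(3)
E
python3 - <<'E'
from sol import *
t,s=cam('top'),cam('side')
c=lambda u,v,o:np.array([u/3.2+150,v/3.2+o])
for nm,a,b,h in(('h1',(627,93),(595,105),.068),('h2',(738,106),(703,110),.068),('mouth',(281,110),(266,141),.115),('saucer',(377,204),(366,241),.018)):
    a=c(*a,160);b=c(*b,150); print(nm,tri(a,b,t,s).round(4),plane(a,h,*t).round(4),plane(b,h,*s).round(4))
print(heading(), delta([.523,-.222,.2]))
E
```

```text
h1 [ 0.5278 -0.173   0.0701] [[ 0.5285 -0.1746  0.068 ]] [[ 0.5287 -0.1723  0.068 ]]
h2 [ 0.5266 -0.2772  0.0601] [[ 0.5247 -0.2759  0.068 ]] [[ 0.5221 -0.274   0.068 ]]
mouth [0.4801 0.1359 0.096 ] [[0.4756 0.1341 0.115 ]] [[0.4703 0.1352 0.115 ]]
saucer [0.4177 0.0446 0.0095] [[0.4162 0.044  0.018 ]] [[0.414  0.0454 0.018 ]]
(np.float64(155.94559048645968), array([-0.001, -0.002, -1.   ])) [-568.2 -613.9    5.7]
```

```bash
python3 -m handwheel '[{"tx":-24,"ty":-26},{"tx":-24,"ty":-26},{"tx":-24,"ty":-26},{"tx":-24,"ty":-26},{"tx":-24,"ty":-26},{"tx":-24,"ty":-26},{"tx":-24,"ty":-26},{"tx":-24,"ty":-26},{"tx":-24,"ty":-26},{"tx":-24,"ty":-26},{"tx":-24,"ty":-26},{"tx":-24,"ty":-26}]' 40 30
python3 -m handwheel '[{"tx":-23,"ty":-25},{"tx":-23,"ty":-25},{"tx":-23,"ty":-25},{"tx":-23,"ty":-25},{"tx":-23,"ty":-25},{"tx":-23,"ty":-25},{"tx":-23,"ty":-25},{"tx":-23,"ty":-25},{"tx":-23,"ty":-25},{"tx":-23,"ty":-25},{"tx":-23,"ty":-25},{"tx":-23,"ty":-25}]'
python3 -m handwheel '[{"roll":0.1},{"roll":0.1},{"roll":0.1},{"roll":0.1},{"roll":0.1},{"roll":0.1},{"roll":0.1},{"roll":0.1},{"roll":0.1},{"roll":0.1},{"roll":0.1},{"roll":0.09}]'
python3 - <<'E'
from sol import *
print(heading(), delta([.526,-.224,.046]))
im,D,K,k1,E=grab('wrist'); cv2.imwrite('pics/w1.png',im[...,::-1]); np.savez('wrist0.npz',K=K,k1=k1,E=E,D=D)
E
```

```text
(np.float64(155.94559048645968), array([-0.001, -0.002, -1.   ])) [-571.8 -614.2  159.7]$[0]: bad value
$[0]: bad value
$[0]: bad value
```

View pics/w1.png

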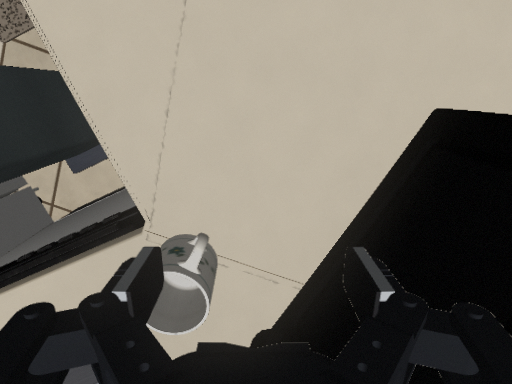

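The rows were refused and the arm hasn't moved. The picture only shows the mug at (185,285) under the start pose. I'll give every field in each row.

```bash
python3 -m handwheel '[{"tx":-24,"ty":-26,"tz":-3,"roll":0}]' 40 30; python3 -m handwheel '[{"tx":-24.0,"ty":-26.0,"tz":-3.0,"roll":0.0}]' 40 30;
```

```text
t: 0.23
tool_pos: [0.2644, 0.5392, 0.2069]
tool_rot: [-0.648, -3.072, 0.001]
contact_force: [-0.5, -2.3, -0.3]
opening: 0.0759
grip_force: 0.0
t: 0.32
tool_pos: [0.2768, 0.5032, 0.2105]
tool_rot: [-0.65, -3.073, 0.003]
contact_force: [0.9, -0.0, 0.1]
opening: 0.0638
grip_force: 0.0
```

```bash
python3 -m handwheel '[{"tx":-24,"ty":-26,"tz":0,"roll":0},{"tx":-24,"ty":-26,"tz":0,"roll":0},{"tx":-24,"ty":-26,"tz":0,"roll":0},{"tx":-24,"ty":-26,"tz":0,"roll":0},{"tx":-24,"ty":-26,"tz":0,"roll":0},{"tx":-24,"ty":-26,"tz":0,"roll":0},{"tx":-24,"ty":-26,"tz":0,"roll":0},{"tx":-24,"ty":-26,"tz":0,"roll":0},{"tx":-24,"ty":-26,"tz":0,"roll":0},{"tx":-24,"ty":-26,"tz":0,"roll":0},{"tx":-24,"ty":-26,"tz":0,"roll":0}]' >/dev/null
python3 -m handwheel '[{"tx":-24,"ty":-26,"tz":0,"roll":0},{"tx":-24,"ty":-26,"tz":0,"roll":0},{"tx":-24,"ty":-26,"tz":0,"roll":0},{"tx":-24,"ty":-26,"tz":0,"roll":0},{"tx":-24,"ty":-26,"tz":0,"roll":0},{"tx":-24,"ty":-26,"tz":0,"roll":0},{"tx":-24,"ty":-26,"tz":0,"roll":0},{"tx":-24,"ty":-26,"tz":0,"roll":0},{"tx":-24,"ty":-26,"tz":0,"roll":0},{"tx":-24,"ty":-26,"tz":0,"roll":0},{"tx":-24,"ty":-26,"tz":0,"roll":0}]' >/dev/null
python3 -m handwheel '[{"tx":0,"ty":0,"tz":0,"roll":0.1},{"tx":0,"ty":0,"tz":0,"roll":0.1},{"tx":0,"ty":0,"tz":0,"roll":0.1},{"tx":0,"ty":0,"tz":0,"roll":0.1},{"tx":0,"ty":0,"tz":0,"roll":0.1},{"tx":0,"ty":0,"tz":0,"roll":0.1},{"tx":0,"ty":0,"tz":0,"roll":0.1},{"tx":0,"ty":0,"tz":0,"roll":0.1},{"tx":0,"ty":0,"tz":0,"roll":0.1},{"tx":0,"ty":0,"tz":0,"roll":0.1},{"tx":0,"ty":0,"tz":0,"roll":0.1},{"tx":0,"ty":0,"tz":0,"roll":0.09}]'
python3 - <<'E'
from sol import *
print(heading(), delta([.526,-.224,.046]))
im,D,K,k1,E=grab('wrist'); cv2.imwrite('pics/w2.png',im[...,::-1]); np.savez('wrist0.npz',K=K,k1=k1,E=E,D=D)
E
```

```text
t: 3.15
tool_pos: [0.5262, -0.2337, 0.2113]
tool_rot: [-2.269, -2.172, 0.0]
contact_force: [0.7, -0.4, 0.0]
opening: 0.0399
grip_force: 0.0
(np.float64(87.49351114087214), array([-0.001,  0.   , -1.   ])) [  9.6  -0.5 165.3]
```

View pics/w2.png

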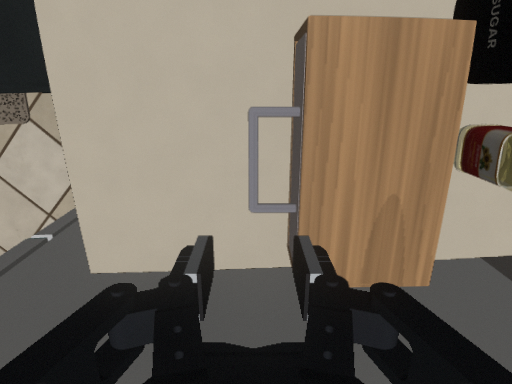

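The bar is at column 253, rows 107–213, between the finger lines and centred at about (253,160).

```bash
python3 - <<'E'
from sol import *
c=cam('wrist'); p=plane([[253,112],[253,160],[253,208]],.07,*c); print(p.round(4)); print(delta([p[1,0],p[1,1],.046]))
f=np.load('wrist0.npz');print(f['D'][160,253], bydepth([[253,160]],f['D'],*c))
E
```

```text
[[ 0.5279 -0.1748  0.07  ]
 [ 0.5259 -0.2218  0.07  ]
 [ 0.5236 -0.2731  0.07  ]]
[ 11.9  -0.7 165.4]
0.3139103 [[ 0.52587518 -0.22157301  0.07093068]]
```

```bash
python3 -m handwheel '[{"tx":2,"ty":0,"tz":16,"roll":0},{"tx":2,"ty":0,"tz":16,"roll":0},{"tx":2,"ty":0,"tz":16,"roll":0},{"tx":2,"ty":0,"tz":16,"roll":0},{"tx":2,"ty":0,"tz":16,"roll":0},{"tx":2,"ty":0,"tz":16,"roll":0},{"tx":0,"ty":0,"tz":16,"roll":0},{"tx":0,"ty":0,"tz":16,"roll":0},{"tx":0,"ty":0,"tz":16,"roll":0},{"tx":0,"ty":0,"tz":13,"roll":0},{"tx":0,"ty":0,"tz":8,"roll":0},{"tx":0,"ty":0,"tz":0,"roll":0}]'
python3 -m handwheel '[{"tx":0,"ty":0,"tz":0,"roll":0},{"tx":0,"ty":0,"tz":0,"roll":0},{"tx":0,"ty":0,"tz":0,"roll":0},{"tx":0,"ty":0,"tz":0,"roll":0},{"tx":0,"ty":0,"tz":0,"roll":0},{"tx":0,"ty":0,"tz":0,"roll":0}]' 0 30
```

```text
t: 4.2
tool_pos: [0.5253, -0.221, 0.0444]
tool_rot: [-2.261, -2.176, 0.002]
contact_force: [-0.1, -0.1, -0.5]
opening: 0.0402
grip_force: 0.0
t: 4.7
tool_pos: [0.5272, -0.2221, 0.0474]
tool_rot: [2.264, 2.177, 0.0]
contact_force: [-0.5, -0.6, 0.9]
opening: 0.0002
grip_force: 0.0
```

```bash
python3 -m handwheel '[{"tx":0,"ty":-6,"tz":0,"roll":0},{"tx":0,"ty":-12,"tz":0,"roll":0},{"tx":0,"ty":-14,"tz":0,"roll":0},{"tx":0,"ty":-14,"tz":0,"roll":0},{"tx":0,"ty":-14,"tz":0,"roll":0},{"tx":0,"ty":-14,"tz":0,"roll":0},{"tx":0,"ty":-14,"tz":0,"roll":0},{"tx":0,"ty":-14,"tz":0,"roll":0},{"tx":0,"ty":-14,"tz":0,"roll":0},{"tx":0,"ty":-12,"tz":0,"roll":0},{"tx":0,"ty":-10,"tz":0,"roll":0},{"tx":0,"ty":0,"tz":0,"roll":0}]'
```

```text
t: 5.7
tool_pos: [0.3872, -0.2161, 0.0464]
tool_rot: [-2.265, -2.176, 0.001]
contact_force: [-1.0, 0.3, -0.5]
opening: 0.0002
grip_force: 0.0
```

The fingers shut to 0, so they missed the bar. I'll look before going on.

```bash
python3 - <<'E'
from sol import *
im,D,K,k1,E=grab('top'); a=cv2.resize(im[110:230,290:430,::-1],None,fx=3.4,fy=3.4,interpolation=cv2.INTER_CUBIC)
im,D,K,k1,E=grab('wrist'); b=cv2.resize(im[...,::-1],None,fx=.6,fy=.6)
o=np.zeros((408,476+308,3),np.uint8); o[:,:476]=a; o[:230,476:783]=b; cv2.imwrite('pics/c3.png',o)
E
```

```text
(no output)
```

View pics/c3.png

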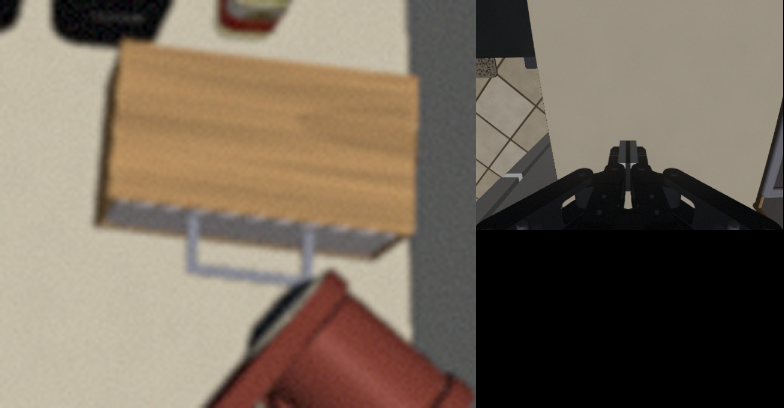

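The drawer is still closed: the handle is at (250,275) in the left panel and the fingers are shut in front of it. I'll check where the fingertips actually are in the tool frame.

```bash
python3 - <<'E'
from sol import *
p=optics.camera_params('wrist'); X=np.array(p['tool_from_camera']); print(X.round(3))
im,D,K,k1,E=grab('wrist')
uv=[(253,v) for v in range(225,320,10)]
c=(rays(uv,K,k1)*D[[v for _,v in uv],253][:,None]); print((c@X[:3,:3].T+X[:3,3]).round(4))
q=np.linalg.inv(X)@[0,0,0,1]; print('tcp px',K@(q[:3]/q[2]))
# handle now
m=np.argwhere((D>0))
P=bydepth(m[:,::-1],D,K,k1,E); s=(P[:,2]>.055)&(P[:,2]<.08)&(P[:,0]>.45); print(s.sum(),P[s].min(0),P[s].max(0), np.median(P[s],0))
E
```

```text
[[ 0.    -0.954 -0.299  0.077]
 [ 1.     0.    -0.    -0.001]
 [ 0.    -0.299  0.954 -0.168]
 [ 0.     0.     0.     1.   ]]
[[-0.0178 -0.0007  0.0471]
 [ 0.0116 -0.0007 -0.0318]
 [ 0.0112 -0.0007 -0.0415]
 [ 0.0117 -0.0007 -0.0514]
 [ 0.0108 -0.0007 -0.0579]
 [ 0.0095 -0.0007 -0.0631]
 [ 0.0057 -0.0007 -0.0642]
 [ 0.0006 -0.0007 -0.0635]
 [-0.0047 -0.0007 -0.0627]
 [-0.0091 -0.0007 -0.0633]]
tcp px [254.14195038 229.49908735   1.        ]
2943 [ 0.51806663 -0.33844001  0.0551265 ] [ 0.56670383 -0.17991611  0.0720817 ] [ 0.52222479 -0.24093078  0.06842719]
```

```bash
python3 - <<'E'
from sol import *
p=optics.camera_params('wrist'); X=np.array(p['tool_from_camera'])
im,D,K,k1,E=grab('wrist')
for u in (246,253,260):
    uv=[(u,v) for v in range(222,242)]
    c=(rays(uv,K,k1)*D[[v for _,v in uv],u][:,None]); print(u,[(v[1],*a) for v,a in zip(uv,(c@X[:3,:3].T+X[:3,3])[:,[0,2]].round(3).tolist())])
def px(q):
    c=(np.linalg.inv(X)@[*q,1])[:3]; return (K@(c/c[2]))[:2].round(1)
for z in(0,-.01,-.02,-.03):print(z,px((.011,0,z)),px((-.011,0,z)))
E
```

```text
246 [(222, -0.015, 0.046), (223, -0.016, 0.048), (224, -0.017, 0.048), (225, -0.018, 0.047), (226, -0.018, 0.046), (227, -0.019, 0.047), (228, -0.02, 0.048), (229, -0.021, 0.047), (230, -0.022, 0.047), (231, -0.023, 0.048), (232, -0.023, 0.047), (233, -0.024, 0.046), (234, 0.012, -0.031), (235, 0.011, -0.031), (236, 0.011, -0.032), (237, 0.011, -0.033), (238, 0.011, -0.034), (239, 0.011, -0.036), (240, 0.011, -0.037), (241, 0.011, -0.037)]
253 [(222, -0.015, 0.047), (223, -0.016, 0.047), (224, -0.017, 0.047), (225, -0.018, 0.047), (226, -0.019, 0.048), (227, -0.019, 0.047), (228, -0.019, 0.046), (229, -0.021, 0.047), (230, -0.022, 0.048), (231, -0.022, 0.047), (232, -0.023, 0.047), (233, -0.024, 0.046), (234, 0.011, -0.03), (235, 0.011, -0.031), (236, 0.012, -0.033), (237, 0.011, -0.033), (238, 0.011, -0.034), (239, 0.011, -0.036), (240, 0.011, -0.036), (241, 0.011, -0.037)]
260 [(222, -0.016, 0.048), (223, -0.016, 0.047), (224, -0.017, 0.047), (225, -0.018, 0.047), (226, -0.018, 0.046), (227, -0.02, 0.047), (228, -0.02, 0.046), (229, -0.021, 0.047), (230, 0.077, -0.168), (231, -0.023, 0.048), (232, -0.023, 0.047), (233, -0.025, 0.048), (234, 0.011, -0.03), (235, 0.011, -0.031), (236, 0.077, -0.168), (237, 0.011, -0.033), (238, 0.012, -0.035), (239, 0.011, -0.036), (240, 0.011, -0.036), (241, 0.011, -0.038)]
0 [254.2 211.9] [254.1 246.4]
-0.01 [254.2 218.6] [254.2 254.7]
-0.02 [254.3 226.1] [254.2 263.9]
-0.03 [254.4 234.5] [254.3 274.3]
```

The closed fingertips are really at tool z = -30 mm. The fingers end 30 mm short of the stated TCP, so they closed above the bar. I'll go 30 mm lower on every grasp and retry.

```bash
python3 -m handwheel '[{"tx":0,"ty":0,"tz":-10,"roll":0},{"tx":0,"ty":15,"tz":-10,"roll":0},{"tx":0,"ty":20,"tz":0,"roll":0},{"tx":0,"ty":20,"tz":0,"roll":0},{"tx":0,"ty":20,"tz":0,"roll":0},{"tx":0,"ty":20,"tz":0,"roll":0},{"tx":0,"ty":20,"tz":0,"roll":0},{"tx":0,"ty":15,"tz":0,"roll":0},{"tx":0,"ty":8,"tz":0,"roll":0},{"tx":0,"ty":0,"tz":12,"roll":0},{"tx":0,"ty":0,"tz":12,"roll":0},{"tx":0,"ty":0,"tz":6,"roll":0}]' 40 30
python3 -m handwheel '[{"tx":0,"ty":0,"tz":8,"roll":0},{"tx":0,"ty":0,"tz":8,"roll":0},{"tx":0,"ty":0,"tz":5,"roll":0},{"tx":0,"ty":0,"tz":0,"roll":0}]'
python3 -m handwheel '[{"tx":0,"ty":0,"tz":0,"roll":0},{"tx":0,"ty":0,"tz":0,"roll":0},{"tx":0,"ty":0,"tz":0,"roll":0},{"tx":0,"ty":0,"tz":0,"roll":0},{"tx":0,"ty":0,"tz":0,"roll":0}]' 0 30
```

```text
t: 6.9
tool_pos: [0.5248, -0.2209, 0.034]
tool_rot: [-2.261, -2.175, 0.002]
contact_force: [0.2, -0.4, -1.1]
opening: 0.0401
grip_force: 0.0
t: 7.23
tool_pos: [0.5263, -0.2218, 0.023]
tool_rot: [-2.26, -2.177, 0.002]
contact_force: [-31.9, 14.0, 47.7]
opening: 0.0396
grip_force: 21.6
t: 7.65
tool_pos: [0.5265, -0.2235, 0.0196]
tool_rot: [2.264, 2.177, -0.004]
contact_force: [-11.7, 1.7, 22.4]
opening: 0.0089
grip_force: 29.5
```

Contact: the gripper body or knuckles touched the unit's top edge, but the bar is now held (opening 8.9 mm, 30 N). I'll ease up a little and pull.

```bash
python3 -m handwheel '[{"tx":0,"ty":0,"tz":-3,"roll":0},{"tx":0,"ty":0,"tz":-3,"roll":0},{"tx":0,"ty":-4,"tz":0,"roll":0},{"tx":0,"ty":-8,"tz":0,"roll":0}]' - 40
python3 -m handwheel '[{"tx":0,"ty":-12,"tz":0,"roll":0},{"tx":0,"ty":-14,"tz":0,"roll":0},{"tx":0,"ty":-14,"tz":0,"roll":0},{"tx":0,"ty":-14,"tz":0,"roll":0},{"tx":0,"ty":-14,"tz":0,"roll":0},{"tx":0,"ty":-14,"tz":0,"roll":0},{"tx":0,"ty":-14,"tz":0,"roll":0},{"tx":0,"ty":-14,"tz":0,"roll":0},{"tx":0,"ty":-12,"tz":0,"roll":0},{"tx":0,"ty":-8,"tz":0,"roll":0},{"tx":0,"ty":-4,"tz":0,"roll":0},{"tx":0,"ty":0,"tz":0,"roll":0}]'
```

```text
t: 7.98
tool_pos: [0.514, -0.2229, 0.0199]
tool_rot: [2.263, 2.176, -0.004]
contact_force: [2.3, -8.1, -7.8]
opening: 0.0085
grip_force: 39.9
t: 8.98
tool_pos: [0.3785, -0.2169, 0.0198]
tool_rot: [-2.265, -2.177, 0.005]
contact_force: [-1.7, -7.8, -7.6]
opening: 0.0085
grip_force: 39.8
```

```bash
python3 -m handwheel '[{"tx":0,"ty":0,"tz":0,"roll":0},{"tx":0,"ty":0,"tz":0,"roll":0},{"tx":0,"ty":0,"tz":-10,"roll":0},{"tx":0,"ty":0,"tz":-25,"roll":0},{"tx":0,"ty":10,"tz":-30,"roll":0},{"tx":0,"ty":15,"tz":-30,"roll":0},{"tx":0,"ty":15,"tz":-30,"roll":0},{"tx":0,"ty":15,"tz":-25,"roll":0},{"tx":0,"ty":15,"tz":-20,"roll":0},{"tx":0,"ty":15,"tz":-10,"roll":0},{"tx":0,"ty":10,"tz":0,"roll":0},{"tx":0,"ty":0,"tz":0,"roll":0}]' 38 30
python3 - <<'E'
from sol import *
print(heading())
im,D,K,k1,E=grab('wrist'); cv2.imwrite('pics/w4.png',im[...,::-1]); np.savez('wrist0.npz',K=K,k1=k1,E=E,D=D)
h=cv2.cvtColor(im,cv2.COLOR_RGB2HSV); m=cv2.inRange(h,(5,150,120),(20,255,255))
n,l,s,c=cv2.connectedComponentsWithStats(m); print([(a.tolist(),b) for a,b in zip(s[1:],c[1:]) if a[4]>100])
E
```

```text
t: 9.98
tool_pos: [0.4775, -0.2199, 0.2028]
tool_rot: [2.262, 2.178, 0.001]
contact_force: [-0.2, 0.0, -0.8]
opening: 0.038
grip_force: 0.0
(np.float64(87.83929332087159), array([ 0.002, -0.001, -1.   ]))
[([234, 179, 29, 6, 120], array([248. , 181.7])), ([240, 195, 17, 13, 175], array([247.76571429, 201.69714286])), ([240, 210, 16, 52, 799], array([247.36545682, 234.94493116]))]
```

View pics/w4.png

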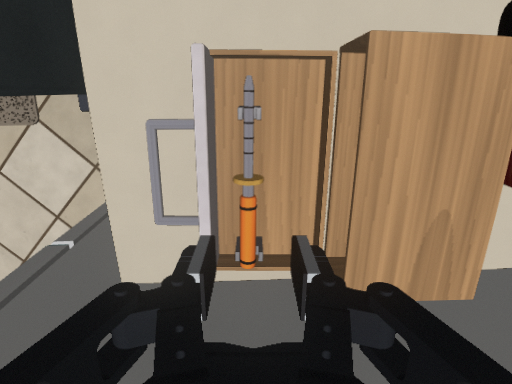

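The drawer is open. The rod tip is at (249,77), the collar at (248,181), and the grip runs from (248,196) to (247,262).

```bash
python3 - <<'E'
from sol import *
c=cam('wrist'); p=plane([[249,78],[248,181],[248,195],[247.3,262],[203,150],[212,150]],.06,*c); print(p.round(4))
d=p[0]-p[3]; print(np.degrees(np.arctan2(d[1],d[0])))
t=p[1]-.055*d/np.linalg.norm(d); print(t, delta([t[0],t[1],.018]))
f=np.load('wrist0.npz'); print(bydepth([[248,230],[203,150],[249,110]],f['D'],*c).round(4))
E
```

```text
[[ 0.4766 -0.1297  0.06  ]
 [ 0.4715 -0.2302  0.06  ]
 [ 0.4709 -0.2454  0.06  ]
 [ 0.4667 -0.3245  0.06  ]
 [ 0.4278 -0.1963  0.06  ]
 [ 0.4368 -0.1966  0.06  ]]
87.08493433499683
[ 0.46870527 -0.28511593  0.06      ] [-66.   -4.6 183.3]
[[ 0.4693 -0.2833  0.0643]
 [ 0.432  -0.192   0.0851]
 [ 0.4755 -0.1591  0.0607]]
```

```bash
python3 -m handwheel '[{"tx":-11,"ty":-1,"tz":10,"roll":0},{"tx":-11,"ty":-1,"tz":20,"roll":0},{"tx":-11,"ty":-1,"tz":20,"roll":0},{"tx":-11,"ty":-1,"tz":20,"roll":0},{"tx":-11,"ty":0,"tz":20,"roll":0},{"tx":-11,"ty":0,"tz":20,"roll":0},{"tx":0,"ty":0,"tz":10,"roll":0},{"tx":0,"ty":0,"tz":0,"roll":0}]' 30 30
python3 - <<'E'
from sol import *
print(heading(), delta([.4692,-.2855,.013]))
E
```

```text
t: 10.7
tool_pos: [0.4658, -0.2841, 0.0769]
tool_rot: [-2.26, -2.17, 0.002]
contact_force: [-0.8, -0.1, -0.9]
opening: 0.03
grip_force: 0.0
(np.float64(87.6653743736861), array([-0.007,  0.006, -1.   ])) [-1.6  3.9 63.9]
```

```bash
python3 -m handwheel '[{"tx":0,"ty":3,"tz":10,"roll":0},{"tx":0,"ty":0,"tz":14,"roll":0},{"tx":0,"ty":0,"tz":14,"roll":0},{"tx":0,"ty":0,"tz":12,"roll":0},{"tx":0,"ty":0,"tz":8,"roll":0},{"tx":0,"ty":0,"tz":4,"roll":0},{"tx":0,"ty":0,"tz":0,"roll":0}]'
```

```text
t: 11.28
tool_pos: [0.472, -0.2853, 0.019]
tool_rot: [-2.263, -2.177, 0.0]
contact_force: [-0.6, -0.0, 0.1]
opening: 0.0299
grip_force: 0.0
```

```bash
python3 -m handwheel '[{"tx":0,"ty":0,"tz":0,"roll":0},{"tx":0,"ty":0,"tz":0,"roll":0},{"tx":0,"ty":0,"tz":0,"roll":0},{"tx":0,"ty":0,"tz":0,"roll":0}]' 5 40
```

```text
t: 11.62
tool_pos: [0.4726, -0.286, 0.0204]
tool_rot: [2.264, 2.177, 0.0]
contact_force: [-0.7, -0.7, 0.8]
opening: 0.0162
grip_force: 39.2
```

```bash
python3 -m handwheel '[{"tx":0,"ty":-2,"tz":0,"roll":0},{"tx":0,"ty":0,"tz":2,"roll":0},{"tx":0,"ty":0,"tz":3,"roll":0},{"tx":0,"ty":0,"tz":2,"roll":0},{"tx":0,"ty":0,"tz":0,"roll":0}]' 30 40
python3 -m handwheel '[{"tx":0,"ty":0,"tz":0,"roll":0},{"tx":0,"ty":0,"tz":0,"roll":0},{"tx":0,"ty":0,"tz":0,"roll":0},{"tx":0,"ty":0,"tz":0,"roll":0}]' 5 40
```

```text
t: 12.03
tool_pos: [0.4721, -0.287, 0.0157]
tool_rot: [2.262, 2.175, 0.001]
contact_force: [-0.6, 2.7, 11.1]
opening: 0.0299
grip_force: 4.6
t: 12.37
tool_pos: [0.4715, -0.2867, 0.0143]
tool_rot: [2.262, 2.176, 0.001]
contact_force: [-0.6, 0.4, 7.9]
opening: 0.0167
grip_force: 38.9
```

```bash
python3 -m handwheel '[{"tx":0,"ty":0,"tz":-5,"roll":0},{"tx":0,"ty":0,"tz":-10,"roll":0},{"tx":0,"ty":0,"tz":-15,"roll":0},{"tx":0,"ty":0,"tz":-20,"roll":0},{"tx":0,"ty":0,"tz":-20,"roll":0},{"tx":0,"ty":0,"tz":-20,"roll":0},{"tx":0,"ty":0,"tz":-20,"roll":0},{"tx":0,"ty":0,"tz":-15,"roll":0},{"tx":0,"ty":0,"tz":-5,"roll":0},{"tx":0,"ty":0,"tz":0,"roll":0}]'
cat > rod.py <<'E'
from sol import *
X=np.array(optics.camera_params('wrist')['tool_from_camera'])
im,D,K,k1,E=grab('wrist'); 
def tool(uv): # tool-frame points from depth
    uv=np.array(uv); return (rays(uv,K,k1)*D[uv[:,1],uv[:,0]][:,None])@X[:3,:3].T+X[:3,3]
v,u=np.mgrid[:384,:512]; uv=np.c_[u.ravel(),v.ravel()]; uv=uv[(D.ravel()>0)]
P=tool(uv); s=(abs(P[:,1])<.007)&(P[:,0]>.03)&(P[:,0]<.2)&(P[:,2]<.10)&(P[:,2]>-.09); P=P[s]
hsv=cv2.cvtColor(im,cv2.COLOR_RGB2HSV)
import sys
r=P
for x in np.arange(.03,.2,.01):
    q=r[abs(r[:,0]-x)<.005]
    if len(q)>3: print(f'{x:.3f} n{len(q)} ztop {np.percentile(q[:,2],10):.4f} y {np.median(q[:,1]):.4f}')
cv2.imwrite('pics/'+sys.argv[1],im[...,::-1])
E
python3 rod.py w5.png
```

```text
t: 13.2
tool_pos: [0.471, -0.2863, 0.1446]
tool_rot: [2.262, 2.176, 0.001]
contact_force: [0.1, -0.1, -0.8]
opening: 0.0167
grip_force: 39.2
0.030 n397 ztop -0.0497 y -0.0003
0.040 n829 ztop -0.0492 y -0.0003
0.050 n570 ztop -0.0470 y -0.0007
0.060 n1035 ztop -0.0564 y -0.0003
0.070 n677 ztop -0.0460 y -0.0007
0.080 n698 ztop -0.0460 y -0.0003
0.090 n750 ztop -0.0461 y -0.0003
0.100 n791 ztop -0.0461 y 0.0000
0.110 n298 ztop -0.0460 y 0.0000
```

View pics/w5.png

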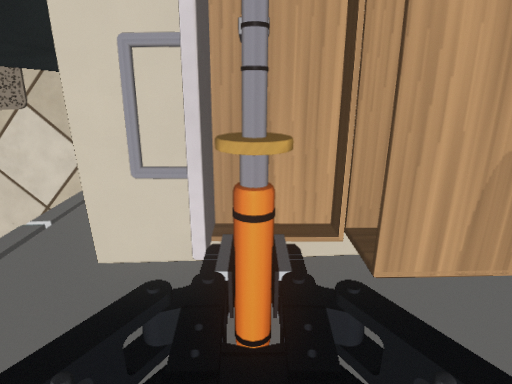

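The rod is held level and centred between the pads, with the collar at (254,143). Next I'll move beside the tube mouth and measure it from close by.

```bash
python3 -m handwheel '[{"tx":0,"ty":0,"tz":-20,"roll":-0.08},{"tx":0,"ty":0,"tz":-25,"roll":-0.08},{"tx":25,"ty":1,"tz":-25,"roll":0},{"tx":33,"ty":2,"tz":-5,"roll":0},{"tx":36,"ty":2,"tz":0,"roll":0},{"tx":36,"ty":2,"tz":0,"roll":0},{"tx":36,"ty":2,"tz":0,"roll":0},{"tx":36,"ty":2,"tz":0,"roll":0},{"tx":36,"ty":2,"tz":0,"roll":0},{"tx":36,"ty":2,"tz":0,"roll":0},{"tx":30,"ty":2,"tz":0,"roll":0},{"tx":18,"ty":0,"tz":0,"roll":0}]'
python3 -m handwheel '[{"tx":0,"ty":0,"tz":0,"roll":0},{"tx":0,"ty":0,"tz":0,"roll":0},{"tx":0,"ty":0,"tz":0,"roll":0}]'
cat > mouth.py <<'E'
from sol import *
im,D,K,k1,E=grab('wrist'); np.savez('wm.npz',im=im,D=D,K=K,k1=k1,E=E); cv2.imwrite('pics/wm.png',im[...,::-1])
v,u=np.mgrid[:384,:512]; uv=np.c_[u.ravel(),v.ravel()]; uv=uv[D.ravel()>0]; P=bydepth(uv,D,K,k1,E)
print(heading(),T_tool()[:3,3])
s=(P[:,2]>.05)&(P[:,2]<.125)&(abs(P[:,0]-.475)<.04)&(P[:,1]>.10)&(P[:,1]<.25); Q=P[s]; print('n',len(Q))
for y in np.arange(.11,.25,.006):
    q=Q[abs(Q[:,1]-y)<.003]
    if len(q)>3:
        t=q[q[:,2]>q[:,2].max()-.012]; print(f'{y:.3f} n{len(q)} zmax {np.percentile(q[:,2],98):.4f} xmid {(t[:,0].min()+t[:,0].max())/2:.4f} x[{q[:,0].min():.4f},{q[:,0].max():.4f}]')
b=P[(abs(P[:,2]-.102)<.004)&(P[:,1]>.15)&(P[:,1]<.3)&(abs(P[:,0]-.465)<.07)]
if len(b): print('box',b.min(0),b.max(0),cv2.minAreaRect((b[:,:2]*1000).astype(np.float32)))
E
python3 mouth.py
```

```text
t: 14.25
tool_pos: [0.4469, 0.0387, 0.2157]
tool_rot: [-2.078, -2.352, 0.002]
contact_force: [-0.5, -0.4, -0.9]
opening: 0.0167
grip_force: 39.3
t: 14.5
tool_pos: [0.4479, 0.0355, 0.2166]
tool_rot: [-2.082, -2.35, 0.003]
contact_force: [-0.3, -0.0, -0.7]
opening: 0.0163
grip_force: 39.3
(np.float64(96.87210537126641), array([-0.002, -0.   , -1.   ])) [0.44806403 0.03519683 0.21688459]
n 2861
0.128 n43 zmax 0.0984 xmid 0.4739 x[0.4649,0.4828]
0.134 n220 zmax 0.1069 xmid 0.4756 x[0.4613,0.4899]
0.140 n299 zmax 0.1176 xmid 0.4759 x[0.4620,0.4903]
0.146 n199 zmax 0.1178 xmid 0.4761 x[0.4636,0.4869]
0.152 n188 zmax 0.1102 xmid 0.4743 x[0.4628,0.4851]
0.158 n182 zmax 0.1065 xmid 0.4730 x[0.4621,0.4831]
0.164 n180 zmax 0.1028 xmid 0.4726 x[0.4614,0.4829]
0.170 n167 zmax 0.0997 xmid 0.4708 x[0.4608,0.4825]
0.176 n161 zmax 0.0960 xmid 0.4703 x[0.4602,0.4801]
0.182 n162 zmax 0.0919 xmid 0.4699 x[0.4593,0.4799]
0.188 n482 zmax 0.1022 xmid 0.4677 x[0.4417,0.4936]
0.194 n578 zmax 0.1021 xmid 0.4984 x[0.4573,0.5150]
box [0.41917296 0.15031707 0.09803259] [0.52022179 0.19620911 0.10598246] ((472.2306213378906, 169.5026092529297), (101.91525268554688, 40.973655700683594), 7.1934733390808105)
```

Mouth centre is about (0.4757, 0.1355, 0.105), with tube heading about 7°, which matches the tool. Next I'll work out the shift to line up, and the rod geometry in the tool frame.

```bash
python3 - <<'E'
from sol import *
f=np.load('wm.npz'); D,K,k1=f['D'],f['K'],float(f['k1'])
X=np.array(optics.camera_params('wrist')['tool_from_camera'])
v,u=np.mgrid[:384,:512]; uv=np.c_[u.ravel(),v.ravel()]; uv=uv[D.ravel()>0]
P=(rays(uv,K,k1)*D[uv[:,1],uv[:,0]][:,None])@X[:3,:3].T+X[:3,3]
w=P[(abs(P[:,1])>.008)&(abs(P[:,1])<.018)&(P[:,0]>.04)&(P[:,0]<.08)&(P[:,2]<-.02)&(P[:,2]>-.06)]; print('collar x',np.percentile(w[:,0],[2,50,98]).round(4),'y',w[:,1].min(),w[:,1].max())
g=P[(P[:,0]>.07)&(P[:,0]<.12)&(abs(P[:,1])<.007)&(P[:,2]<-.03)]; print('rod y',g[:,1].min(),g[:,1].max(),g[:,0].max())
print(delta([.4963,-.0353,.068]))
E
```

```text
collar x [0.0554 0.0589 0.0602] y -0.01590109182603732 0.014792085447069205
rod y -0.005362454705504438 0.0049467058289328885 0.10950775084237602
[-75.8  39.7 148.8]
```

```bash
python3 -m handwheel '[{"tx":-10,"ty":5,"tz":5,"roll":0},{"tx":-13,"ty":6,"tz":15,"roll":0},{"tx":-13,"ty":7,"tz":20,"roll":0},{"tx":-13,"ty":7,"tz":20,"roll":0},{"tx":-13,"ty":7,"tz":20,"roll":0},{"tx":-12,"ty":7,"tz":20,"roll":0},{"tx":0,"ty":0,"tz":20,"roll":0},{"tx":0,"ty":0,"tz":18,"roll":0},{"tx":0,"ty":0,"tz":8,"roll":0},{"tx":0,"ty":0,"tz":0,"roll":0},{"tx":0,"ty":0,"tz":0,"roll":0}]' - 25
python3 - <<'E'
from sol import *
for _ in range(2): print(heading(), delta([.4963,-.0353,.065])); optics.get_image('side')
E
```

```text
t: 15.47
tool_pos: [0.4959, -0.0336, 0.0716]
tool_rot: [-2.084, -2.35, 0.001]
contact_force: [-0.4, -0.3, -0.2]
opening: 0.0165
grip_force: 39.3
(np.float64(96.87054042442361), array([-0.001, -0.   , -1.   ])) [-1.7  0.2  6.6]
(np.float64(96.8929150001023), array([ 0.001, -0.   , -1.   ])) [-1.7 -0.6  7.7]
```

```bash
python3 -m handwheel '[{"tx":0,"ty":0,"tz":4,"roll":0},{"tx":0,"ty":0,"tz":2,"roll":0},{"tx":6,"ty":0,"tz":0,"roll":0},{"tx":8,"ty":0,"tz":0,"roll":0},{"tx":8,"ty":0,"tz":0,"roll":0},{"tx":6,"ty":0,"tz":0,"roll":0},{"tx":0,"ty":0,"tz":0,"roll":0}]' 5 25
python3 - <<'E'
from sol import *
print(heading(), delta([.4937,-.0134,.065]))
E
```

```text
t: 16.15
tool_pos: [0.4924, -0.0038, 0.0658]
tool_rot: [2.081, 2.353, 0.0]
contact_force: [-0.3, -0.7, -2.5]
opening: 0.0167
grip_force: 39.1
(np.float64(97.02245436643815), array([ 0., -0., -1.])) [-9.7  0.1  0.8]
```

```bash
python3 -m handwheel '[{"tx":0,"ty":0,"tz":-8,"roll":0},{"tx":1,"ty":0,"tz":-8,"roll":0},{"tx":1,"ty":0,"tz":-8,"roll":0},{"tx":1,"ty":0,"tz":-8,"roll":0},{"tx":2,"ty":0,"tz":-8,"roll":0},{"tx":0,"ty":0,"tz":0,"roll":0}]' 5 25
cat > ang.py <<'E'
from sol import *
X=np.array(optics.camera_params('wrist')['tool_from_camera'])
T=T_tool(); im,D,K,k1,E=grab('wrist')
v,u=np.mgrid[:384,:512]; uv=np.c_[u.ravel(),v.ravel()]; uv=uv[D.ravel()>0]
P=(rays(uv,K,k1)*D[uv[:,1],uv[:,0]][:,None])@X[:3,:3].T+X[:3,3]
hsv=cv2.cvtColor(im,cv2.COLOR_RGB2HSV)[uv[:,1],uv[:,0]]
org=(hsv[:,0]>4)&(hsv[:,0]<20)&(hsv[:,1]>150)&(abs(P[:,1])<.003)&(P[:,2]<.0)&(P[:,0]>-.06)&(P[:,0]<.045)
g=P[org]; a=np.polyfit(g[:,0],g[:,2],1); th=np.degrees(np.arctan(a[0])); print('grip n',len(g),'x',g[:,0].min().round(4),g[:,0].max().round(4),'tip-down deg',th.round(2),'axis z at x=0',(a[1]+.009/np.cos(np.radians(th))).round(4))
s=P[(abs(P[:,1])<.0025)&(P[:,0]>.065)&(P[:,0]<.13)&(P[:,2]<.06)&(P[:,2]>-.06)]
if len(s)>20:
    for _ in range(3):
        b=np.polyfit(s[:,0],s[:,2],1); r=s[:,2]-np.polyval(b,s[:,0]); s=s[abs(r)<max(.002,2*r.std())]
    print('bare n',len(s),'deg',np.degrees(np.arctan(b[0])).round(2),'axis z0',(b[1]+.005/np.cos(np.arctan(b[0]))).round(4),s[:,0].min().round(3),s[:,0].max().round(3))
c=P[(hsv[:,0]>15)&(hsv[:,0]<32)&(hsv[:,1]>110)&(abs(P[:,1])<.018)&(abs(P[:,1])>.006)&(P[:,0]>.02)&(P[:,0]<.09)&(P[:,2]<.03)]
if len(c): print('collar',len(c),np.median(c,0).round(4),c[:,0].max().round(4))
print(heading()[0].round(2),T[:3,3].round(4))
E
python3 ang.py
```

```text
t: 16.65
tool_pos: [0.4934, -0.0001, 0.1085]
tool_rot: [2.081, 2.35, 0.003]
contact_force: [0.9, -0.0, -0.9]
opening: 0.0166
grip_force: 39.1
grip n 2252 x -0.0315 0.0383 tip-down deg 14.82 axis z at x=0 -0.0411
bare n 1348 deg 16.55 axis z0 -0.0398 0.065 0.118
collar 572 [ 0.0554 -0.0065 -0.0346] 0.0592
96.94 [ 4.934e-01 -1.000e-04  1.085e-01]
```

The rod pivots in the grip as planned and is now about 15.5° tip-down. I'll finish the arc.

```bash
python3 -m handwheel '[{"tx":2,"ty":0,"tz":-6,"roll":0},{"tx":3,"ty":0,"tz":-7,"roll":0},{"tx":4,"ty":0,"tz":-7,"roll":0},{"tx":4,"ty":0,"tz":-7,"roll":0},{"tx":2,"ty":0,"tz":-1,"roll":0},{"tx":0,"ty":0,"tz":0,"roll":0}]' 5 25
python3 ang.py
```

```text
t: 17.2
tool_pos: [0.4908, 0.0153, 0.1349]
tool_rot: [2.081, 2.351, 0.002]
contact_force: [0.9, -2.2, -1.6]
opening: 0.0165
grip_force: 39.5
grip n 2153 x -0.027 0.0351 tip-down deg 25.87 axis z at x=0 -0.0397
bare n 1117 deg 27.7 axis z0 -0.0383 0.065 0.126
collar 718 [ 0.0491 -0.0069 -0.0218] 0.0554
96.95 [0.4908 0.0153 0.1349]
```

```bash
python3 -m handwheel '[{"tx":5,"ty":0,"tz":2,"roll":0},{"tx":8,"ty":0,"tz":4,"roll":0},{"tx":9,"ty":0,"tz":5,"roll":0},{"tx":9,"ty":0,"tz":5,"roll":0},{"tx":9,"ty":0,"tz":5,"roll":0},{"tx":0,"ty":0,"tz":0,"roll":0}]' 5 25
python3 ang.py
```

```text
t: 17.75
tool_pos: [0.4839, 0.0568, 0.1107]
tool_rot: [-2.079, -2.351, 0.001]
contact_force: [0.7, 0.4, -3.4]
opening: 0.0169
grip_force: 39.5
grip n 2146 x -0.0266 0.0345 tip-down deg 26.35 axis z at x=0 -0.0397
bare n 977 deg 24.09 axis z0 -0.0324 0.065 0.125
collar 741 [ 0.0486 -0.0061 -0.0211] 0.0552
97.03 [0.4839 0.0568 0.1107]
```

```bash
python3 -m handwheel '[{"tx":6,"ty":0,"tz":4,"roll":0},{"tx":7,"ty":0,"tz":4,"roll":0},{"tx":6,"ty":0,"tz":4,"roll":0},{"tx":5,"ty":0,"tz":2,"roll":0},{"tx":3,"ty":0,"tz":2,"roll":0},{"tx":0,"ty":0,"tz":0,"roll":0}]' 5 25
python3 ang.py
```

```text
t: 18.3
tool_pos: [0.4816, 0.0822, 0.0961]
tool_rot: [-2.081, -2.351, 0.0]
contact_force: [0.4, -0.7, -2.5]
opening: 0.0168
grip_force: 39.4
grip n 2148 x -0.0266 0.0343 tip-down deg 26.42 axis z at x=0 -0.0397
bare n 1186 deg 12.85 axis z0 -0.0195 0.065 0.119
collar 733 [ 0.0486 -0.0065 -0.0212] 0.0552
96.97 [0.4816 0.0822 0.0961]
```

```bash
python3 -m handwheel '[{"tx":2,"ty":0,"tz":1,"roll":0},{"tx":2,"ty":0,"tz":1,"roll":0},{"tx":2,"ty":0,"tz":1,"roll":0},{"tx":0,"ty":0,"tz":0,"roll":0},{"tx":0,"ty":0,"tz":0,"roll":0}]' 5 25
python3 ang.py
```

```text
t: 18.77
tool_pos: [0.4814, 0.0876, 0.0937]
tool_rot: [-2.083, -2.351, -0.001]
contact_force: [1.4, -0.6, -3.5]
opening: 0.0167
grip_force: 39.5
grip n 2148 x -0.0267 0.0342 tip-down deg 26.66 axis z at x=0 -0.0396
bare n 1065 deg 3.25 axis z0 -0.0061 0.065 0.118
collar 746 [ 0.0486 -0.0065 -0.0211] 0.0553
96.92 [0.4814 0.0876 0.0937]
```

```bash
python3 -m handwheel '[{"tx":3,"ty":0,"tz":2,"roll":0},{"tx":2,"ty":0,"tz":1,"roll":0},{"tx":2,"ty":0,"tz":1,"roll":0},{"tx":0,"ty":0,"tz":0,"roll":0},{"tx":0,"ty":0,"tz":0,"roll":0}]' 5 25
python3 ang.py
```

```text
t: 19.23
tool_pos: [0.4823, 0.0878, 0.0937]
tool_rot: [2.074, 2.344, -0.016]
contact_force: [-6.3, -23.2, 14.6]
opening: 0.0166
grip_force: 41.2
grip n 2139 x -0.0271 0.0342 tip-down deg 26.17 axis z at x=0 -0.0396
bare n 1069 deg 1.31 axis z0 -0.0046 0.065 0.118
collar 730 [ 0.0487 -0.0071 -0.0215] 0.055
96.99 [0.4823 0.0878 0.0937]
```

The reaction is 27 N along the tube and the advance has stopped, so the collar is seated. Now I'll draw it out along the axis.

```bash
python3 -m handwheel '[{"tx":-5,"ty":0,"tz":-3,"roll":0},{"tx":-8,"ty":0,"tz":-4.5,"roll":0},{"tx":-10,"ty":0,"tz":-6,"roll":0},{"tx":-12,"ty":0,"tz":-7,"roll":0},{"tx":-12,"ty":0,"tz":-7,"roll":0},{"tx":-12,"ty":0,"tz":-7,"roll":0},{"tx":-12,"ty":0,"tz":-7,"roll":0},{"tx":-12,"ty":0,"tz":-7,"roll":0},{"tx":-12,"ty":0,"tz":-7,"roll":0},{"tx":-12,"ty":0,"tz":-7,"roll":0},{"tx":-12,"ty":0,"tz":-7,"roll":0},{"tx":-9,"ty":0,"tz":-5,"roll":0}]' 5 25
python3 -m handwheel '[{"tx":-10,"ty":0,"tz":-6,"roll":0},{"tx":-8,"ty":0,"tz":-4,"roll":0},{"tx":0,"ty":0,"tz":0,"roll":0},{"tx":0,"ty":0,"tz":0,"roll":0}]' 5 25
python3 ang.py
```

```text
t: 20.28
tool_pos: [0.4966, -0.0343, 0.1657]
tool_rot: [2.083, 2.35, 0.001]
contact_force: [0.9, -0.5, -1.3]
opening: 0.0165
grip_force: 39.2
t: 20.62
tool_pos: [0.4982, -0.0509, 0.1744]
tool_rot: [-2.084, -2.351, -0.001]
contact_force: [-0.3, 0.7, -1.3]
opening: 0.0163
grip_force: 39.3
grip n 2145 x -0.0271 0.0343 tip-down deg 25.98 axis z at x=0 -0.0393
bare n 1125 deg 27.37 axis z0 -0.0382 0.065 0.126
collar 723 [ 0.0489 -0.0068 -0.0222] 0.0553
96.93 [ 0.4982 -0.0509  0.1744]
```

The rod is out, with its tip about 60 mm clear of the mouth. To level it I'll press the tip on the caddy's flat top, beside the tube, while lowering the grip.

```bash
python3 -m handwheel '[{"tx":0,"ty":-12,"tz":-3,"roll":0},{"tx":0,"ty":-13,"tz":-2,"roll":0},{"tx":5,"ty":-10,"tz":0,"roll":0},{"tx":15,"ty":0,"tz":0,"roll":0},{"tx":20,"ty":0,"tz":0,"roll":0},{"tx":20,"ty":0,"tz":0,"roll":0},{"tx":20,"ty":0,"tz":0,"roll":0},{"tx":20,"ty":0,"tz":0,"roll":0},{"tx":18,"ty":0,"tz":0,"roll":0},{"tx":10,"ty":0,"tz":0,"roll":0},{"tx":0,"ty":0,"tz":0,"roll":0},{"tx":0,"ty":0,"tz":0,"roll":0}]' 5 25
python3 - <<'E'
from sol import *
T=T_tool(); h=T[:3,0]; P=T[:3,3]-np.array([0,0,-.039]); tip=P+.156*(h*np.cos(np.radians(27))-np.array([0,0,np.sin(np.radians(27))]))
d=tip-[.4757,.1355,.105]; print('tip',tip.round(4),'rel mouth: along',d@h,'lat(+y tool)',d@T[:3,1])
E
```

```text
t: 21.67
tool_pos: [0.4477, 0.0724, 0.1789]
tool_rot: [-2.081, -2.353, 0.001]
contact_force: [-0.3, 0.2, -0.7]
opening: 0.0166
grip_force: 39.4
tip [0.4307 0.2104 0.1471] rel mouth: along 0.07981787721402525 lat(+y tool) -0.035545751843276685
```

```bash
python3 -m handwheel '[{"tx":0,"ty":0,"tz":10,"roll":0},{"tx":0,"ty":0,"tz":14,"roll":0},{"tx":0,"ty":0,"tz":12,"roll":0},{"tx":0,"ty":0,"tz":5,"roll":0},{"tx":-3,"ty":0,"tz":7,"roll":0},{"tx":-3,"ty":0,"tz":7,"roll":0},{"tx":-3,"ty":0,"tz":7,"roll":0},{"tx":-2,"ty":0,"tz":7,"roll":0},{"tx":-2,"ty":0,"tz":7,"roll":0},{"tx":0,"ty":0,"tz":0,"roll":0}]' 5 25
python3 ang.py
```

```text
t: 22.5
tool_pos: [0.449, 0.0588, 0.1018]
tool_rot: [-2.083, -2.35, 0.002]
contact_force: [0.4, -0.8, 0.9]
opening: 0.0165
grip_force: 38.6
grip n 2152 x -0.0334 0.0374 tip-down deg 12.57 axis z at x=0 -0.0398
bare n 1428 deg 13.42 axis z0 -0.0389 0.065 0.116
collar 491 [ 0.0551 -0.0064 -0.0378] 0.0582
96.9 [0.449  0.0588 0.1018]
```

```bash
python3 -m handwheel '[{"tx":-2,"ty":0,"tz":7,"roll":0},{"tx":-1,"ty":0,"tz":7,"roll":0},{"tx":-1,"ty":0,"tz":7,"roll":0},{"tx":0,"ty":0,"tz":7,"roll":0},{"tx":0,"ty":0,"tz":5,"roll":0},{"tx":0,"ty":0,"tz":0,"roll":0}]' 5 25
python3 ang.py
```

```text
t: 23.05
tool_pos: [0.449, 0.0554, 0.0686]
tool_rot: [-2.082, -2.35, 0.002]
contact_force: [0.4, -1.4, 1.7]
opening: 0.0169
grip_force: 38.4
grip n 2026 x -0.0408 0.0389 tip-down deg -0.1 axis z at x=0 -0.04
bare n 1642 deg 0.47 axis z0 -0.0394 0.065 0.109
collar 773 [ 0.0577 -0.0065 -0.0497] 0.0592
96.93 [0.449  0.0554 0.0686]
```

```bash
python3 -m handwheel '[{"tx":0,"ty":0,"tz":-10,"roll":0},{"tx":0,"ty":0,"tz":-20,"roll":0},{"tx":-5,"ty":-1,"tz":-20,"roll":0},{"tx":-15,"ty":-3,"tz":-10,"roll":0},{"tx":-25,"ty":-5,"tz":0,"roll":0},{"tx":-25,"ty":-5,"tz":0,"roll":0},{"tx":-25,"ty":-5,"tz":0,"roll":0},{"tx":-25,"ty":-5,"tz":0,"roll":0},{"tx":-20,"ty":-5,"tz":6,"roll":0},{"tx":-15,"ty":-3,"tz":10,"roll":0},{"tx":-8,"ty":-1,"tz":8,"roll":0},{"tx":-2,"ty":0,"tz":2,"roll":0}]' 5 40
python3 -m handwheel '[{"tx":0,"ty":0,"tz":0,"roll":0},{"tx":0,"ty":0,"tz":0,"roll":0},{"tx":0,"ty":0,"tz":0,"roll":0},{"tx":0,"ty":0,"tz":0,"roll":0},{"tx":0,"ty":0,"tz":0,"roll":0},{"tx":0,"ty":0,"tz":0,"roll":0}]' 5 40
python3 ang.py; python3 - <<'E'
from sol import *
im,D,K,k1,E=grab('top'); h=cv2.cvtColor(im,cv2.COLOR_RGB2HSV); print('moved? tomato',[np.argwhere(cv2.inRange(i,(0,150,100),(6,255,255))[130:165,185:220]>0).mean(0) for i in (h,cv2.cvtColor(np.load('top0.npz')['im'],cv2.COLOR_RGB2HSV))])
T=T_tool(); tip=T[:3,3]+T[:3,0]*.158+[0,0,.04]; print('tip',tip)
cv2.imwrite('pics/end.png',cv2.resize(im[100:270,90:430,::-1],None,fx=2.3,fy=2.3))
E
```

```text
t: 24.1
tool_pos: [0.4363, -0.113, 0.1033]
tool_rot: [-2.084, -2.349, 0.001]
contact_force: [-0.2, 0.7, -1.4]
opening: 0.0164
grip_force: 39.0
t: 24.6
tool_pos: [0.4374, -0.1121, 0.1046]
tool_rot: [2.082, 2.352, 0.0]
contact_force: [-0.3, 0.3, -0.9]
opening: 0.0166
grip_force: 39.0
grip n 2025 x -0.0368 0.039 tip-down deg 2.35 axis z at x=0 -0.0393
bare n 1574 deg 2.27 axis z0 -0.0394 0.065 0.11
collar 688 [ 0.0576 -0.0066 -0.0483] 0.0595
96.97 [ 0.4374 -0.1121  0.1046]
moved? tomato [array([20.04402516, 15.91194969]), array([20.1183432 , 16.18343195])]
tip [0.4181481  0.04459072 0.14445846]
```

View pics/end.png

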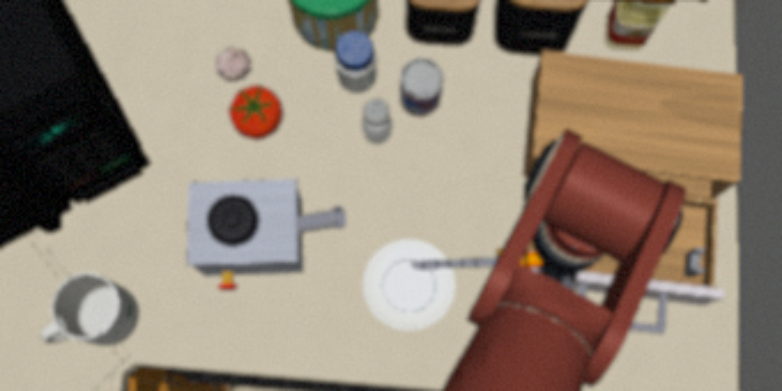

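The rod is level (2.3°) with its tip at (413,265), over the saucer centred at (409,285). The height parallax accounts for the offset. The tomato reads unmoved and the mug and salt shaker look untouched.

```bash
python3 -c "
from station import ctrl
print(ctrl.finish_job())"
```

```text
the job is handed in; nothing more can be done
None
```

I opened the drawer, seated the rod in the guide tube and drew it out, then handed in with it held about 2° off level and its tip about 0.14 m above the worktop over the saucer; no verdict was shown. One risk: reaching for the handle, the gripper body briefly pressed on the drawer unit, with a measured force of about 59 N on the tool against the 40 N limit, and the job ran on without being stopped.

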